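Walk the die block round to the fence

TASK

With fingertip pushes only, walk the heavy steel die block round on the table until one of its two long sides faces the aluminium fence, and push it up so that this whole long side lies flush against the fence's front, not overhanging either end of the fence. Keep the block flat on the table, never lifting or tipping it, and leave the V-block, the bearing and the tape roll where they are. Finish with the hand clear.

Things in the scene. Friction and masses are not known exactly. Their poses are not given: they have to be found in the camera images.
- die_block: Plain dark grey steel rectangular block, loose on the table, about 0.7 to 1 kg, with a shallow round bore (36 mm across, 12 mm deep) and four small screw holes in its top. 90 mm along its own x, 130 mm along its own y (the long sides are its +x and -x sides; the two are alike), 50 mm tall. Origin: centre of the underside. It slides on the table when pushed with some 3 to 10 N.
- fence: Fixed aluminium bar standing on the table, 280 mm long (own y), 28 mm thick, 45 mm tall, with two screwed-down feet behind it. Origin: on the table at mid-length, in the plane of the straight upright front face; own +x points from the front face back into the bar, so the free side where the block comes is at negative own x, roughly towards the robot.
- v_block: Small plain steel V-block, 60 x 40 x 30 mm tall, loose, close behind the fence between its feet; leave alone. Origin: centre of the underside.
- bearing: Ball bearing lying flat, 32 mm across, 9 mm tall, loose, beyond the left-hand (positive own y) end of the fence; leave alone. Origin: centre of the underside.
- tape_roll: Roll of tape lying flat, about 90 mm across, 18 mm tall, loose, beyond the right-hand (negative own y) end of the fence; leave alone. Origin: centre of the underside.

How it is judged:
By the outcome, as a careful person would: the job done as asked, in the order asked, and still so for the second after the job is handed in, with the robot touching nothing.
It also fails if it takes over 67 s, if anything falls off the work surface, if the arm or the gripper's body presses on something with over 40 N, if the wrist force passes 120 N, or if a joint passes its speed limit or range.

ROBOT

A 7-joint arm with a two-finger parallel gripper is mounted at the origin on a cart in front of the work surface, level with it; the furniture and walls round the work are solid. World frame = base frame: x ahead of the robot, y to its left, z up, the work surface at z = 0. Lengths are in m, angles in rad, forces in N, time in s.
With the tool pointing down it reaches from about 0.425 to 1.025 m from the base axis. Payload 3.6 kg.
Tool frame: the origin (TCP) lies at the very end of the fingers, on their centre line; the grasp point (between the pads) lies 19 mm behind it; z points along the fingers, y is the line along which they close (so a half turn about z gives the same grasp; the last joint's range is limited). The gripper opens to 85 mm and grips with 20 to 120 N. Pads are 22 mm wide; open, the fingers measure 114 mm over their backs; the gripper's body (76 mm by 85 mm) begins 54 mm behind the grasp point. The pads swing forward as they close: fully open they stand 13 mm farther back than shut.
Start: joints at [1.06, 0.591, 0.048, 1.609, -0.033, 0.943, -0.034], TCP at [0.294, -0.663, 0.231] pointing down, gripper open.
Joint ranges: [-2.69, 2.69], [-0.47, 2.24], [-1.27, 1.36], [0.19, 2.51], [-1.53, 4.68], [0.08, 2.07], [-3.09, 3.09]. Speed limits (rad/s): [2.57, 2.57, 3.14, 3.14, 3.14, 3.14, 3.14].

INTERFACE

Orientations are given as a unit quaternion [w, x, y, z].
In Python, from workcell import arm gives the robot as it stands. The module is installed in compiled form; this text tells all that it offers.
- The arm moves only by the tool drive_tool, never from a script. Its argument "commands" is a list of rows, each a list of 2 entries, a list of its own where there are three numbers: the shift along the world's x, y, z in cm, then the turn, a rotation vector about the world's x, y, z in rad. In form: [[[tx, ty, tz], [rx, ry, rz]], ...]. A call has 1 to 10 rows; each row is the pose to reach, as a shift and turn from the pose commanded when the call began; what a row does not reach only later rows make up. A row lasts 1/8 s, in which the tool goes at most 62.5 mm and 10.7 degrees, less where a joint would pass 70% of its speed; a pose out of reach is approached as far as the arm can. A call with a gripper value outside its range is refused whole. "hand" is the finger opening in cm, from 0 to 8.54, set as the call begins (left out, the last holds). The fingers move at their own pace and stop on an object; the grip force is fixed at half the most. Time passes only in rows, so rows that repeat a pose let the fingers close. It gives the time, the measured TCP pose, the force, the opening and the grip force at its end, in the units of the state.
- arm.state(): the state, without advancing time (a new reading comes with each control period).
- arm.capture(name): name is "scene" or "side" or "wrist"; returns the picture (384x512x3 uint8, red, green, blue); there is no depth.
- arm.camera_info(name): a dict with "intrinsics" (3x3 intrinsics, pixels), "xyz" and "rotation" of the camera in the world; the wrist camera has in their place "hand_eye" (4x4, takes a point from camera to tool coordinates, whose origin is the TCP and whose axes are the flange's). Camera axes: x right, y down, z forward; pixel columns grow to the right and rows downward; lengths in m; the calibration is good to about 2 mm. A picture is of the moment at which its call begins: read the wrist's pose just before it. camera_info takes no time and is no camera call.
- arm.close_job(): hands the job in; it is judged then, once.
Trained networks look in the newest picture that a camera, given by its name, has taken for a name from the list of things; names that differ only in an ending like _2 or _b are one class to them, and where a whole thing is asked for, a point or a joint stands for the part that bears it (a point fixed in the world has none). Each returns a list of dicts, best first, with "conf" (0 to 1); they miss things now and then, are a little off and sometimes report something else, mostly with a low value. They report only what shows in the picture. A call takes as long as a camera call.
- arm.recognise(name, camera): "box" ([left, top, right, bottom] in pixels, round what is visible of it).
- arm.spot_point(name, camera): "centre" ([column, row] in pixels: a listed point, or the origin of a listed thing).
The state is a dict: "time": time; "joint_positions": joint angles; "dq": joint speeds; "tau": joint torques, N m; "tcp_pos": TCP position; "tool_rot": TCP orientation; "contact_force": force on the tool from outside, world axes, zero at the start; "moment": the same for the moment, N m; "gripper_width": finger opening in m; "grip_force": force on a finger pad.
Only numpy, scipy, OpenCV 4.12 (cv2) and the standard library are available. Lean on these libraries where they do the work, as an engineer would, in place of code of your own. Each camera call takes 0.05 s, during which the arm holds its last target. There are 200 camera calls.

## Working session

There is one attempt and no reset: what is moved stays moved. The work goes in short steps, Python scripts to look and compute and a tool call to move; the robot and the scene stay as the last step left them, time stands still between calls to the robot, and variables do not carry over. Pictures are saved under pics/ and viewed, at most 10 in all, crops included, and the job is handed in when it is done.

Besides the shell and the picture viewer there is one more tool, called after ">>>" by a JSON object that holds its "name" and its "arguments", one argument or row to a line. drive_tool: Moves the arm, as the interface text tells. Its arguments: {"type":"object","properties":{"commands":{"type":"array"},"hand":{"type":"number"}},"required":["commands"]}

```bash
mkdir -p pics; cat > h.py <<'E'
import numpy as np, cv2
from workcell import arm
def cam(n):
    i=arm.camera_info(n); return np.array(i["intrinsics"]),np.array(i["xyz"]),np.array(i["rotation"])
def ray(n,uv,z):
    K,t,R=cam(n); 
    if R.shape!=(3,3): raise Exception(R.shape)
    d=R@np.linalg.solve(K,[uv[0],uv[1],1]); return t+d*(z-t[2])/d[2]
def proj(n,P):
    K,t,R=cam(n); c=(np.atleast_2d(P)-t)@R; p=c@K.T; return p[:,:2]/p[:,2:]
E
python3 - <<'E'
from h import *
print(arm.state())
for n in("scene","side"):
    im=arm.capture(n); cv2.imwrite(f"pics/{n}0.png",cv2.resize(im[:,:,::-1],(768,576)))
    print(n,arm.camera_info(n))
    for o in("die_block","fence","v_block","bearing","tape_roll"):
        r=arm.recognise(o,n)[:1]; s=arm.spot_point(o,n)[:1]
        print(o,r,s,[ray(n,q["centre"],0).round(3) for q in s])
E
```

```text
{'time': 0.0, 'joint_positions': array([ 1.05949329,  0.59211953,  0.04829996,  1.6098415 , -0.03333113,
        0.94268688, -0.03365099]), 'dq': array([ 0.00062353,  0.00042114,  0.00061426,  0.00063743, -0.00124255,
        0.00084059, -0.00196741]), 'tau': array([ 5.58525117e-04, -5.48694205e+01,  1.54658429e+00, -1.98124838e+01,
        9.37409262e-03,  8.88509850e-03, -1.27867477e-06]), 'tcp_pos': array([ 0.29384613, -0.66187049,  0.23013345]), 'tool_rot': array([-1.08884351e-03,  9.78247223e-01,  2.07439402e-01, -2.83032333e-04]), 'contact_force': array([ 0.19050032, -0.79914931, -0.36902141]), 'moment': array([ 0.02794372, -0.02937683,  0.02902223]), 'grip_force': 0.0, 'gripper_width': 0.08549853328273264}
scene {'intrinsics': array([[469.838871  ,   0.        , 248.39312403],
       [  0.        , 469.838871  , 184.93387032],
       [  0.        ,   0.        ,   1.        ]]), 'xyz': array([-0.02986342,  0.2952372 ,  0.61581973]), 'rotation': array([ 0.22562707, -0.48209054,  0.76050941, -0.37189591])}Traceback (most recent call last):
  File "<stdin>", line 8, in <module>
  File "h.py", line 7, in ray
    if R.shape!=(3,3): raise Exception(R.shape)
                       ^^^^^^^^^^^^^^^^^^^^^^^^
Exception: (4,)
```

```bash
cat > h.py <<'E'
import numpy as np, cv2
from scipy.spatial.transform import Rotation as Ro
from workcell import arm
def cam(n):
    i=arm.camera_info(n); q=i["rotation"]
    return np.array(i["intrinsics"]),np.array(i["xyz"]),Ro.from_quat([q[1],q[2],q[3],q[0]]).as_matrix()
def ray(n,uv,z):
    K,t,R=cam(n); d=R@np.linalg.solve(K,[uv[0],uv[1],1]); return t+d*(z-t[2])/d[2]
def proj(n,P):
    K,t,R=cam(n); c=(np.atleast_2d(P)-t)@R; p=c@K.T; return p[:,:2]/p[:,2:]
E
python3 - <<'E'
from h import *
for n in("scene","side"):
    im=arm.capture(n); cv2.imwrite(f"pics/{n}0.png",cv2.resize(im[:,:,::-1],(768,576)))
    cv2.imwrite(f"pics/{n}0raw.png",im[:,:,::-1])
    print(n,cam(n)[1])
    for o in("die_block","fence","v_block","bearing","tape_roll"):
        r=arm.recognise(o,n)[:1]; s=arm.spot_point(o,n)[:1]
        print(o,[(np.round(q["box"]),q["conf"]) for q in r],[(np.round(q["centre"],1),q["conf"]) for q in s],[ray(n,q["centre"],0).round(3) for q in s])
E
```

```text
scene [-0.02986342  0.2952372   0.61581973]
die_block [(array([256., 182., 312., 253.]), 0.9)] [(array([285. , 225.7]), 0.7)] [array([ 0.524, -0.059,  0.   ])]
fence [(array([198., 142., 324., 193.]), 0.89)] [(array([266.1, 177.1]), 0.56)] [array([ 0.674, -0.096,  0.   ])]
v_block [(array([243., 138., 278., 157.]), 0.87)] [(array([257.8, 158.1]), 0.83)] [array([ 0.745, -0.112,  0.   ])]
bearing [(array([170., 191., 186., 204.]), 0.67)] [(array([177.6, 200.1]), 0.69)] [array([0.68 , 0.102, 0.   ])]
tape_roll [(array([351., 152., 390., 177.]), 0.63)] [(array([372. , 169.5]), 0.84)] [array([ 0.601, -0.323,  0.   ])]
side [ 0.61754318 -0.73196491  0.55456908]
die_block [(array([170., 180., 236., 234.]), 0.96)] [(array([206.1, 211.8]), 0.81)] [array([ 0.522, -0.052,  0.   ])]
fence [(array([261., 174., 300., 269.]), 0.71)] [(array([264.4, 218.6]), 0.84)] [array([ 0.663, -0.077,  0.   ])]
v_block [(array([285., 211., 318., 239.]), 0.9)] [(array([300.2, 226.2]), 0.83)] [array([ 0.745, -0.104,  0.   ])]
bearing [(array([257., 172., 273., 179.]), 0.5)] [] []
tape_roll [] [(array([238.2, 306.4]), 0.97)] [array([ 0.605, -0.324,  0.   ])]
```

View pics/scene0.png

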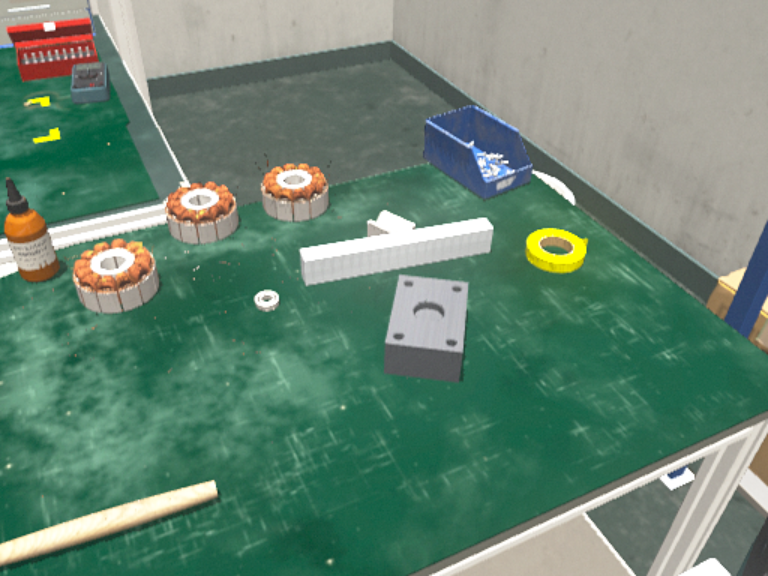

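View pics/side0.png

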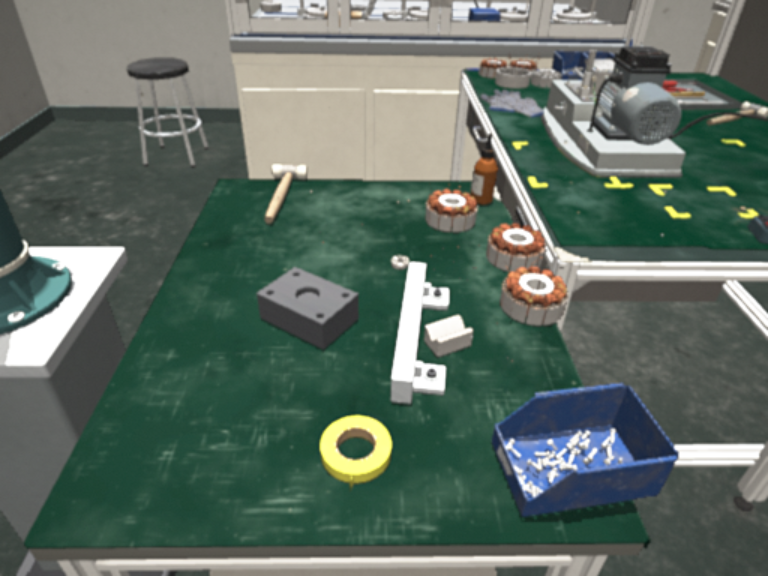

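```bash
cat >> h.py <<'E'
from scipy.optimize import least_squares
def rect(p,hx=.045,hy=.065,z=.05):
    c,s=np.cos(p[2]),np.sin(p[2]); q=np.array([[-hx,-hy],[hx,-hy],[hx,hy],[-hx,hy]])
    return np.c_[q@np.array([[c,s],[-s,c]])+p[:2],np.full(4,z)]
E
python3 - <<'E'
from h import *
B={"scene":[(400,276),(469,281),(465,346),(387,344)],"side":[(259,296),(297,270),(358,297),(321,323)]}
F={"scene":[(302,255),(493,231)],"side":[(411,263),(393,381)]}
for n in B:
    g=cv2.imread(f"pics/{n}0raw.png",0)
    sp=lambda P:cv2.cornerSubPix(g,(np.float32(P)/1.5).reshape(-1,1,2),(3,3),(-1,-1),(3,30,.01)).reshape(-1,2)
    b=sp(B[n]); f=sp(F[n])
    print(n,np.round(b*1.5),np.round(f*1.5))
    W=np.array([ray(n,u,.05) for u in b]);print(W.round(4)[:,:2],np.linalg.norm(W-np.roll(W,1,0),axis=1).round(4),W.mean(0).round(4))
    for Q in(f,np.float32(F[n])/1.5):
        V=np.array([ray(n,u,.045) for u in Q]);d=V[0]-V[1];print(V.round(4)[:,:2],np.linalg.norm(d),np.arctan2(-d[0],d[1]),V.mean(0).round(4))
E
```

```text
scene [[400. 276.]
 [468. 282.]
 [465. 346.]
 [384. 342.]] [[302. 255.]
 [493. 227.]]
[[ 0.5968 -0.0552]
 [ 0.5493 -0.1286]
 [ 0.4498 -0.0635]
 [ 0.4955  0.0181]] [0.125  0.0874 0.1189 0.0935] [ 0.5229 -0.0573  0.05  ]
[[ 0.6983  0.0413]
 [ 0.6481 -0.2331]] 0.27898132023678507 -0.18083659890666767 [ 0.6732 -0.0959  0.045 ]
[[ 0.6983  0.0413]
 [ 0.6391 -0.227 ]] 0.27480397159440106 -0.21713983448005 [ 0.6687 -0.0928  0.045 ]
side [[256. 292.]
 [299. 269.]
 [358. 293.]
 [322. 323.]] [[409. 261.]
 [390. 377.]]
[[ 0.4421 -0.0513]
 [ 0.5028  0.0144]
 [ 0.6006 -0.0516]
 [ 0.5501 -0.1264]] [0.1316 0.0895 0.1179 0.0902] [ 0.5239 -0.0537  0.05  ]
[[ 0.6881  0.0493]
 [ 0.6465 -0.2298]] 0.2822378924827787 -0.14769564566631305 [ 0.6673 -0.0903  0.045 ]
[[ 0.6904  0.0423]
 [ 0.65   -0.2365]] 0.2817540371747427 -0.1439668448492558 [ 0.6702 -0.0971  0.045 ]
```

>>> {"name": "drive_tool", "arguments": {
  "commands": [
    [[2, 6, 0], [0, 0, 0.1]],
    [[4, 12, 0], [0, 0, 0.2]],
    [[6, 18, 0], [0, 0, 0.3]],
    [[8, 24, 0], [0, 0, 0.4]],
    [[9, 30, 0], [0, 0, 0.5]],
    [[10, 36, 0], [0, 0, 0.52]],
    [[11.5, 42, 0], [0, 0, 0.52]],
    [[13, 48, -3], [0, 0, 0.52]],
    [[14, 53, -6], [0, 0, 0.52]],
    [[14, 56.5, -9], [0, 0, 0.52]]
  ],
  "hand": 0
}}

```text
time: 2.5
tcp_pos: [0.436, -0.0952, 0.1412]
tool_rot: [0.001, 0.892, 0.453, 0.002]
contact_force: [0.2, -0.5, 0.6]
gripper_width: -0.0002
grip_force: 0.0
```

>>> {"name": "drive_tool", "arguments": {
  "commands": [
    [[0, 0, -4], [0, 0, 0]],
    [[0, 0, -8], [0, 0, 0]],
    [[0, 0, -11], [0, 0, 0]],
    [[0, 0, -12.4], [0, 0, 0]],
    [[0.0, 0, -12.4], [0, 0, 0]]
  ]
}}

```text
time: 3.12
tcp_pos: [0.4342, -0.0976, 0.0169]
tool_rot: [-0.0, 0.892, 0.452, -0.0]
contact_force: [0.4, -0.7, 0.2]
gripper_width: -0.0001
grip_force: 0.0
```

```bash
python3 - <<'E'
from h import *
a=[arm.capture(n)[80:280,120:380,::-1] if n=="scene" else arm.capture(n)[80:280,100:360,::-1] for n in("scene","side")]
cv2.imwrite("pics/c1.png",cv2.resize(np.hstack(a),(800,308),interpolation=2))
print(arm.state()["tcp_pos"])
E
```

```text
[ 0.43481616 -0.09781564  0.01800133]
```

View pics/c1.png

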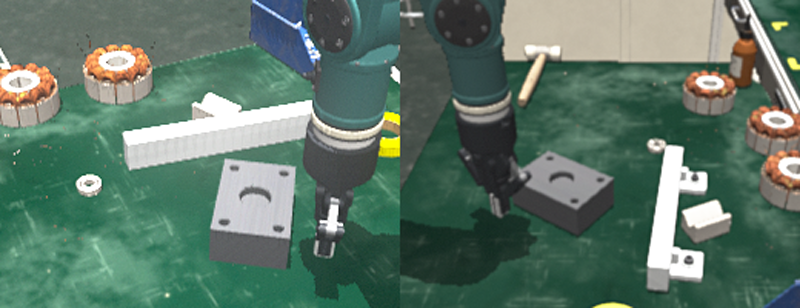

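>>> {"name": "drive_tool", "arguments": {
  "commands": [
    [[0.9, 1.2, 0], [0, 0, 0]],
    [[1.8, 2.4, 0], [0, 0, 0]],
    [[2.0, 3.3, 0], [0, 0, -0.08]],
    [[2.2, 4.2, 0], [0, 0, -0.15]],
    [[2.5, 5.1, 0], [0, 0, -0.23]],
    [[2.9, 5.9, 0], [0, 0, -0.3]],
    [[3.3, 6.7, 0], [0, 0, -0.38]],
    [[3.8, 7.4, 0], [0, 0, -0.45]],
    [[3.8, 7.4, 0], [0, 0, -0.45]]
  ]
}}

```text
time: 4.35
tcp_pos: [0.4691, -0.0224, 0.0175]
tool_rot: [-0.001, 0.97, 0.242, -0.003]
contact_force: [-5.4, -0.4, 2.0]
gripper_width: -0.0003
grip_force: 2.4
```

```bash
python3 - <<'E'
from h import *
a=[arm.capture(n)[80:280,120:380,::-1] if n=="scene" else arm.capture(n)[80:280,100:360,::-1] for n in("scene","side")]
cv2.imwrite("pics/c2.png",cv2.resize(np.hstack(a),(800,308),interpolation=2))
print(arm.state()["tcp_pos"])
E
```

```text
[ 0.46920785 -0.0225293   0.01744425]
```

View pics/c2.png

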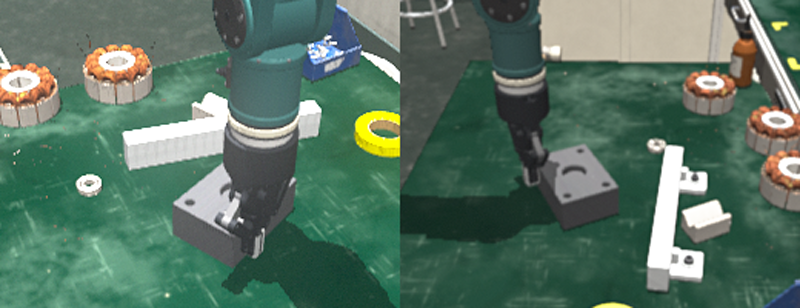

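```bash
cat >> h.py <<'E'
def pix(n,x,y,s=400/260):
    return (x/s+120,y/s+80) if n=="scene" else ((x-400)/s+100,y/s+80)
E
python3 - <<'E'
from h import *
for x,y in((577,147),(618,184),(559,207)): print("side",ray("side",pix("side",x,y),.05).round(3))
for x,y in((213,162),(173,207),(297,180)): print("scene",ray("scene",pix("scene",x,y),.05).round(3))
E
```

```text
side [0.54  0.032 0.05 ]
side [ 0.609 -0.068  0.05 ]
side [ 0.525 -0.123  0.05 ]
scene [ 0.6   -0.039  0.05 ]
scene [0.544 0.041 0.05 ]
scene [ 0.525 -0.117  0.05 ]
```

>>> {"name": "drive_tool", "arguments": {
  "commands": [
    [[0.9, 0.8, 0], [0, 0, -0.1]],
    [[1.8, 1.5, 0], [0, 0, -0.2]],
    [[2.8, 2.1, 0], [0, 0, -0.3]],
    [[3.9, 2.6, 0], [0, 0, -0.4]],
    [[4.9, 3.0, 0], [0, 0, -0.5]],
    [[6.0, 3.3, 0], [0, 0, -0.6]],
    [[6.0, 3.3, 0], [0, 0, -0.6]],
    [[3, 3.3, 0], [0, 0, -0.6]],
    [[-1.5, 1, 4], [0, 0, -0.6]],
    [[-2, -1, 10], [0, 0, -0.6]]
  ]
}}

```text
time: 5.7
tcp_pos: [0.4483, -0.0331, 0.1146]
tool_rot: [0.0, 0.998, -0.055, -0.003]
contact_force: [2.4, 0.4, 0.8]
gripper_width: -0.0004
grip_force: 0.0
```

```bash
python3 - <<'E'
from h import *
a=[arm.capture(n)[80:280,120:380,::-1] if n=="scene" else arm.capture(n)[80:280,100:360,::-1] for n in("scene","side")]
cv2.imwrite("pics/c3.png",cv2.resize(np.hstack(a),(800,308),interpolation=2))
print(arm.state()["tcp_pos"])
E
```

```text
[ 0.45527253 -0.03557366  0.11973351]
```

View pics/c3.png

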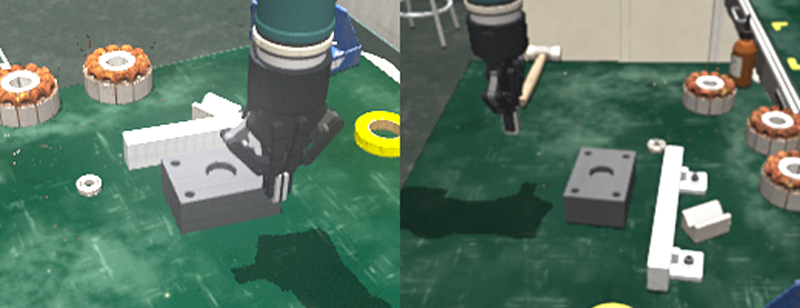

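Block's long side now nearly faces the fence, with a gap of a few cm. In the side crop its top corners are at (569,148), (635,150), (629,197) and (563,195).

```bash
python3 - <<'E'
from h import *
W=np.array([ray("side",pix("side",x,y),.05) for x,y in((569,148),(635,150),(629,197),(563,195))])
print(W.round(3),W.mean(0),W[[0,1]].mean(0)-W[[2,3]].mean(0))
W=np.array([ray("scene",pix("scene",x,y),.05) for x,y in((160,153),(176,201))]);print(W.round(3))
E
```

```text
[[ 0.527  0.029  0.05 ]
 [ 0.635  0.024  0.05 ]
 [ 0.625 -0.099  0.05 ]
 [ 0.529 -0.095  0.05 ]] [ 0.57893098 -0.03533558  0.05      ] [0.0044416  0.12392167 0.        ]
[[0.644 0.014 0.05 ]
 [0.552 0.034 0.05 ]]
```

>>> {"name": "drive_tool", "arguments": {
  "commands": [
    [[2, 0.6, 0], [0, 0, -0.05]],
    [[3.8, 1.2, 0], [0, 0, -0.05]],
    [[3.8, 1.2, -2], [0, 0, -0.05]],
    [[3.8, 1.2, -2], [0, 0, -0.05]],
    [[3.8, 1.2, -2], [0, 0, -0.05]],
    [[3.8, 1.2, -2], [0, 0, -0.05]],
    [[3.8, 1.2, -2], [0, 0, -0.05]],
    [[3.8, 1.2, -2], [0, 0, -0.05]]
  ],
  "hand": 8.5
}}

```text
time: 6.8
tcp_pos: [0.4905, -0.0209, 0.0953]
tool_rot: [-0.0, 0.997, -0.081, 0.0]
contact_force: [-0.2, 0.2, 0.5]
gripper_width: 0.0848
grip_force: 0.0
```

>>> {"name": "drive_tool", "arguments": {
  "commands": [
    [[0, 0, -4], [0, 0, 0]],
    [[0, 0, -7], [0, 0, 0]],
    [[0, 0, -8.6], [0, 0, 0]],
    [[0, 0, -8.6], [0, 0, 0]],
    [[1.5, -0.2, -8.6], [0, 0, 0]],
    [[2.5, -0.4, -8.6], [0, 0, 0]],
    [[3.5, -0.6, -8.6], [0, 0, 0]],
    [[4.5, -0.7, -8.6], [0, 0, 0]],
    [[5.5, -0.9, -8.6], [0, 0, 0]],
    [[5.5, -0.9, -8.6], [0, 0, 0]]
  ]
}}

```text
time: 8.05
tcp_pos: [0.5432, -0.0295, 0.0087]
tool_rot: [-0.0, 0.997, -0.081, -0.002]
contact_force: [-2.1, 1.2, -1.3]
gripper_width: 0.0851
grip_force: 1.9
```

```bash
python3 - <<'E'
from h import *
a=[arm.capture(n)[80:280,120:380,::-1] if n=="scene" else arm.capture(n)[80:280,100:360,::-1] for n in("scene","side")]
cv2.imwrite("pics/c4.png",cv2.resize(np.hstack(a),(800,308),interpolation=2))
print(arm.state()["tcp_pos"])
E
```

```text
[ 0.54322385 -0.02954095  0.00868916]
```

View pics/c4.png

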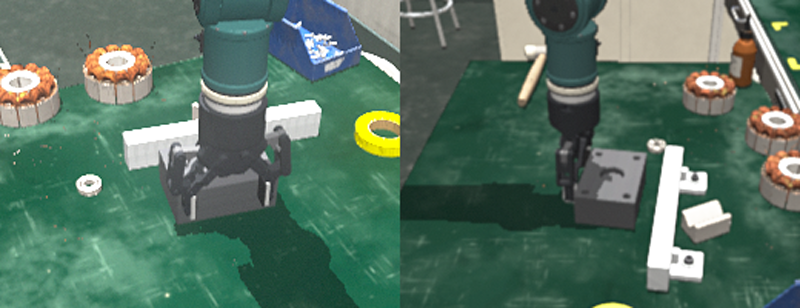

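>>> {"name": "drive_tool", "arguments": {
  "commands": [
    [[0.8, -0.1, 0], [0, 0, 0]],
    [[1.6, -0.3, 0], [0, 0, 0]],
    [[2.2, -0.4, 0], [0, 0, 0]],
    [[2.6, -0.4, 0], [0, 0, 0]],
    [[2.6, -0.4, 0], [0, 0, 0]]
  ]
}}

```text
time: 8.78
tcp_pos: [0.5723, -0.034, 0.009]
tool_rot: [0.0, 0.997, -0.081, 0.001]
contact_force: [-2.3, -0.3, -1.9]
gripper_width: 0.0848
grip_force: 1.0
```

>>> {"name": "drive_tool", "arguments": {
  "commands": [
    [[0.2, 0, 0], [0, 0, 0]],
    [[0.4, -0.1, 0], [0, 0, 0]],
    [[0.4, -0.1, 0], [0, 0, 0]]
  ]
}}

```text
time: 9.15
tcp_pos: [0.5723, -0.0341, 0.0091]
tool_rot: [-0.001, 0.997, -0.081, -0.003]
contact_force: [-6.7, 0.6, 4.5]
gripper_width: 0.0853
grip_force: 3.7
```

>>> {"name": "drive_tool", "arguments": {
  "commands": [
    [[0.2, 0, 0], [0, 0, 0]],
    [[0.3, 0, 0], [0, 0, 0]],
    [[0.3, 0, 0], [0, 0, 0]]
  ]
}}

```text
time: 9.52
tcp_pos: [0.5722, -0.0341, 0.0091]
tool_rot: [-0.001, 0.997, -0.081, -0.006]
contact_force: [-11.5, 1.9, 9.6]
gripper_width: 0.0848
grip_force: 5.9
```

>>> {"name": "drive_tool", "arguments": {
  "commands": [
    [[-1, 0, 0], [0, 0, 0]],
    [[-4, 0.5, 0], [0, 0, 0]],
    [[-8, 1, 0], [0, 0, 0]],
    [[-10, 1, 4], [0, 0, 0]],
    [[-10, 1, 10], [0, 0, 0]],
    [[-10, 1, 16], [0, 0, 0]],
    [[-10, 1, 16], [0, 0, 0]],
    [[-10, 1, 16], [0, 0, 0]]
  ]
}}

```text
time: 10.52
tcp_pos: [0.4798, -0.0247, 0.1696]
tool_rot: [-0.0, 0.997, -0.081, 0.002]
contact_force: [0.2, -1.0, -0.6]
gripper_width: 0.0851
grip_force: 0.0
```

```bash
python3 - <<'E'
from h import *
a=[arm.capture("scene")[130:250,190:350,::-1],arm.capture("side")[150:270,170:330,::-1]]
cv2.imwrite("pics/c5.png",cv2.resize(np.hstack(a),(800,300),interpolation=2))
print(arm.state()["tcp_pos"])
E
```

```text
[ 0.47816264 -0.02479736  0.16810424]
```

View pics/c5.png

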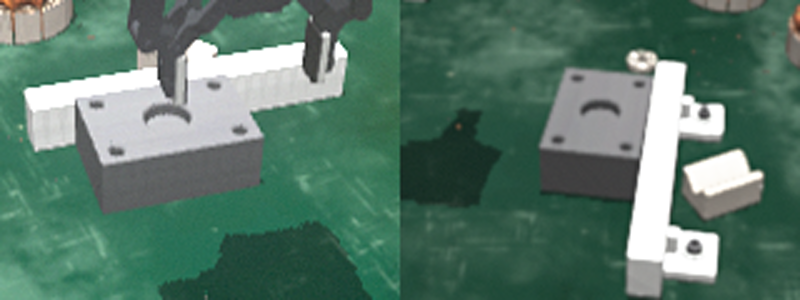

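>>> {"name": "drive_tool", "arguments": {
  "commands": [
    [[0, 0, -4], [0, 0, 0]],
    [[0, 0, -4], [0, 0, 0]],
    [[0, 0, -4], [0, 0, 0]],
    [[0, 0, -8], [0, 0, 0]],
    [[0, 0, -12], [0, 0, 0]],
    [[0, 0, -15], [0, 0, 0]],
    [[0, 0, -15], [0, 0, 0]],
    [[4, -0.5, -15], [0, 0, 0]],
    [[7.5, -0.9, -15], [0, 0, 0]],
    [[8.5, -1, -15], [0, 0, 0]]
  ],
  "hand": 0
}}

```text
time: 11.88
tcp_pos: [0.5676, -0.0352, 0.0214]
tool_rot: [0.0, 0.997, -0.081, 0.003]
contact_force: [-0.5, 0.3, 0.0]
gripper_width: 0.0003
grip_force: 0.0
```

>>> {"name": "drive_tool", "arguments": {
  "commands": [
    [[0.4, 0, 0], [0, 0, 0]],
    [[0.8, -0.1, 0], [0, 0, 0]],
    [[1.1, -0.1, 0], [0, 0, 0]],
    [[1.1, -0.1, 0], [0, 0, 0]]
  ]
}}

```text
time: 12.38
tcp_pos: [0.5721, -0.0358, 0.0188]
tool_rot: [-0.0, 0.997, -0.081, -0.002]
contact_force: [-3.0, 0.6, 2.7]
gripper_width: -0.0
grip_force: 1.6
```

>>> {"name": "drive_tool", "arguments": {
  "commands": [
    [[0.4, 0, 0], [0, 0, 0]],
    [[0.8, -0.1, 0], [0, 0, 0]],
    [[0.8, -0.1, 0], [0, 0, 0]]
  ]
}}

```text
time: 12.75
tcp_pos: [0.5718, -0.0355, 0.0178]
tool_rot: [-0.001, 0.997, -0.081, -0.01]
contact_force: [-13.5, 1.9, 9.2]
gripper_width: 0.0003
grip_force: 7.0
```

>>> {"name": "drive_tool", "arguments": {
  "commands": [
    [[-1.5, 0.2, 0], [0, 0, 0]],
    [[-5, 0.8, 0], [0, 0, 0]],
    [[-9, 1, 2], [0, 0, 0]],
    [[-10, 0, 7], [0, 0, 0]],
    [[-10, -5, 12], [0, 0, 0]],
    [[-10, -11, 17], [0, 0, 0]],
    [[-10, -17, 20], [0, 0, 0]],
    [[-10, -23, 20], [0, 0, 0]],
    [[-10, -26, 20], [0, 0, 0]],
    [[-10, -26, 20], [0, 0, 0]]
  ]
}}

```text
time: 14.0
tcp_pos: [0.4823, -0.3034, 0.2204]
tool_rot: [0.003, 0.996, -0.085, 0.002]
contact_force: [0.5, 0.7, -0.0]
gripper_width: -0.0001
grip_force: 0.0
```

```bash
python3 - <<'E'
from h import *
a=[arm.capture("scene")[130:250,190:350,::-1],arm.capture("side")[150:270,170:330,::-1]]
cv2.imwrite("pics/c6.png",cv2.resize(np.hstack(a),(800,300),interpolation=2))
print(arm.state()["tcp_pos"],arm.state()["time"])
for n in("scene","side"):
    for o in("die_block","fence","v_block","bearing","tape_roll"):
        print(n,o,[(ray(n,q["centre"],0).round(3),q["conf"]) for q in arm.spot_point(o,n)[:1]])
E
```

```text
[ 0.48253722 -0.29723617  0.21894492] 14.1
scene die_block [(array([ 0.631, -0.049,  0.   ]), 0.83)]
scene fence []
scene v_block [(array([ 0.752, -0.114,  0.   ]), 0.86)]
scene bearing [(array([0.683, 0.106, 0.   ]), 0.61)]
scene tape_roll [(array([ 0.599, -0.322,  0.   ]), 0.56)]
side die_block [(array([ 0.627, -0.042,  0.   ]), 0.85)]
side fence [(array([ 0.664, -0.082,  0.   ]), 0.75)]
side v_block []
side bearing [(array([0.674, 0.096, 0.   ]), 0.51)]
side tape_roll [(array([ 0.605, -0.325,  0.   ]), 0.77)]
```

View pics/c6.png

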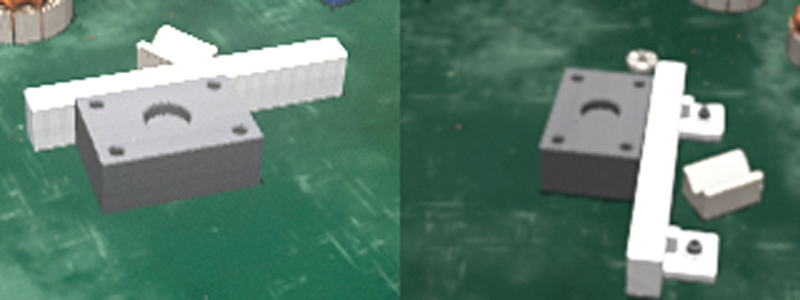

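The block lies flush along the fence with about 3 cm to spare at its left end. The V-block, bearing and tape roll have not moved, and the hand is clear.

```bash
python3 -c "
from h import *
print(arm.close_job())"
```

```text
the job is handed in; nothing more can be done
None
```

The job is handed in at about 14 s: the die block was turned by fingertip pushes and lies with one long side flush against the fence, about 3 cm inside its left end, with the V-block, bearing and tape roll left alone and the hand clear.

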